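# Check a jar lid with the spring-tip gauge

## Robot

A 6-joint arm with a two-finger parallel gripper is mounted at the origin on the work surface. World frame = base frame: x ahead of the robot, y to its left, z up, the work surface at z = 0. Lengths are in m, angles in rad, forces in N, time in s.
With the tool pointing down it reaches from about 0.35 to 0.775 m from the base axis. Payload 7.3 kg.
Tool frame: the origin (TCP) lies at the centre of the arm's flange, where the gripper is bolted on; the fingertips stand 178 mm ahead of it and the grasp point (between the pads) lies 159 mm ahead of it; z points along the fingers, y is the line along which they close (so a half turn about z gives the same grasp; the last joint's range is limited). The gripper opens to 92 mm and grips with 3 to 60 N. Pads are 19 mm wide; open, the fingers measure 130 mm over their backs; the gripper's body (75 mm by 190 mm) begins 47 mm behind the grasp point.
Start: joints at [1.196, 0.342, 1.524, -0, 1.275, -0.146], TCP at [0.119, 0.511, 0.405] pointing down, gripper open.
Joint ranges: [-2.53, 2.53], [-0.77, 2.02], [0.04, 2.7], [-1, 4.14], [0.28, 2.66], [-3.11, 3.11]. Speed limits (rad/s): [2.57, 2.57, 3.14, 3.14, 3.14, 3.14].

## Interface

Orientations are given as a unit quaternion [w, x, y, z].
In Python, from plant import monitor, eyes, arm, models gives the robot as it stands.
- The arm moves only by the shell command python3 -m crank 'ROWS'. ROWS is JSON, a list of rows, each a list of 3 entries, a list of its own where there are three numbers: the shift along the tool's x, y, z in mm, then the turn, a rotation vector about the tool's x, y, z in degrees, then the closure, from -1 (fully open) to 1 (shut). In form: [[[dx, dy, dz], [wx, wy, wz], claw], ...]. A call has 1 to 10 rows; each row shifts and turns the commanded pose from where the row before left it, along the tool's axes as they then stand; what a row does not reach is not made up. A row lasts 1/8 s, in which the tool goes at most 62.5 mm and 10.7 degrees, less where a joint would pass 70% of its speed; a pose out of reach is approached as far as the arm can. A call with a gripper value outside its range is refused whole. The fingers move at their own pace and stop on an object; the grip force is fixed at half the most. Time passes only in rows, so rows that do not move let the fingers close. It gives the time, the measured TCP pose, the force, the opening and the grip force at its end, in the units of the state.
- monitor.get_obs(): the state, without advancing time (a new reading comes with each control period).
- eyes.camera(name): name is "scene" or "side" or "wrist"; returns a dict with "img" (480x640x3 uint8, red, green, blue), "range_z" (480x640 float32, m along the optical axis (not along the pixel's ray), 0 where there is no reading), "fx", "fy", "cx", "cy" (pixels), "extrinsics" (4x4, takes a point from world to camera coordinates). Camera axes: x right, y up, looking along -z (the intrinsics and any distortion apply to the point x, -y, -z); pixel columns grow to the right and rows downward; lengths in m; the calibration is good to about 2 mm. A picture is of the moment at which its call begins.
- arm.close_job(): hands the job in; it is judged then, once.
Trained networks look in the newest picture that a camera, given by its name, has taken for a name from the list of things; names that differ only in an ending like _2 or _b are one class to them, and where a whole thing is asked for, a point or a joint stands for the part that bears it (a point fixed in the world has none). Each returns a list of dicts, best first, with "score" (0 to 1); they miss things now and then, are a little off and sometimes report something else, mostly with a low value. They report only what shows in the picture. A call takes as long as a camera call. They do not tell look-alikes from the thing itself.
- models.cut_out(query, camera): "mask" (480x640 bool, what is visible of it) and "position" ([column, row] in pixels, amid what is visible of it).
The state is a dict: "time_s": time; "joint_pos": joint angles; "joint_vel": joint speeds; "tau": joint torques, N m; "ee_pos": TCP position; "tool_rot": TCP orientation; "force": force on the tool from outside, world axes, zero at the start; "ft_torque": the same for the moment, N m; "finger_gap": finger opening in m; "grasp_force": force on a finger pad.
Only numpy, scipy, OpenCV 4.12 (cv2) and the standard library are available. Lean on these libraries where they do the work, as an engineer would, in place of code of your own. Each camera call takes 0.05 s, during which the arm holds its last target. There are 200 camera calls.

## Task

Take the loose cap off the lid of the jar that lies back in the wooden cradle and put it in the shallow tray. Then take the spring-tip gauge from its holder and hold its tip inside the ring marked on that lid, square to the sloping lid, pressing gently so that the tip is pushed in about half of its travel. Finish while holding the gauge there, and leave the other things where they are.

Things in the scene. Friction and masses are not known exactly. Their poses are not given: they have to be found in the camera images.
- spot (a point): The marked spot: centre, on the lid's flat top about 103 mm above the table, of a thin black ring 18 mm across with a dot, in the middle of the lid of the jar in the cradle. z points straight out of the lid, 18 degrees from vertical; y is level, along the lid; x points uphill along the lid. The cap hides the ring at the start. The lid does not move.
- cap_center (a point): Loose white screw cap standing on the lid over the ring: a cylinder 42 mm across and 28 mm tall, about 25 g. Point at its centre, half-way up; z is its own axis, at the start square to the lid.
- cap: The same loose cap; origin at the centre of its underside, z along its axis.
- tray: Shallow empty open grey tray, outside 160 (x) by 140 (y) by 22 mm tall, walls and floor about 4 mm, fixed to the table. Origin at the centre of its underside, on the table.
- gauge_grip (a point): Gauge: upright round steel rod 24 mm across, 105 mm long, about 140 g, with a black collar 38 mm across that rests on the holder, and a spring-loaded tip at its lower end. Point on the rod's axis, a good place to grip: 70 mm above the rod's lower end, 34 mm above the collar's top face, 35 mm below the rod's top, 90 mm from the end of the free tip. z runs along the axis from tip to top.
- gauge: The same gauge; origin at the centre of the rod's lower end (where the tip comes out), z along its axis to the top.
- gauge_tip (a point): The very end of the gauge's round-ended spring-loaded tip (8 mm across); 20 mm beyond the rod's lower end when not pressed.
- plunger (a joint): How far the tip is pushed into the gauge: 0 m free, 0.012 m fully in. Spring of 350 N/m: about 0.2 N to start and 2.3 N at half travel (6 mm).
- holder: Wooden block 80 by 80 by 60 mm tall, fixed to the table, with an upright through hole 28 mm across in the middle that the gauge stands in; the rod reaches 30 mm down into it and the tip 50 mm. Origin at the centre of its underside.
- bottle_a: Bystander, loose: capped clear plastic bottle, 60 mm across, 150 mm tall. Origin at the centre of its underside.
- bottle_b: Bystander, loose: second capped clear bottle, same as the first. Origin at the centre of its underside.
- upright_jar: Bystander, loose: squat clear jar with a lid, standing upright on the table, 90 mm across, 100 mm tall (not the one to test). Origin at the centre of its underside.
- swab_tub: Bystander, loose: round tub of cotton swabs, 80 mm across, 83 mm tall. Origin at the centre of its underside.
- black_pot: Bystander, loose: black pot with a white stopper, 72 mm across, 80 mm tall. Origin at the centre of its underside.
- stray_cap: Bystander, loose: small cap lying on the table, 30 mm across, 14 mm tall (not the one on the jar). Origin at the centre of its underside.
- jar: The jar to test: squat, clear, 94 mm across, with a lid 92 mm across and 18 mm thick, lying back in a wooden cradle (foot 120 by 120 mm), all fixed to the table. Origin at the centre of its base, z along its axis, out through the lid; the marked spot is 78 mm along z.
Things that resemble listed ones, but are neither listed nor needed, are in the scene too. What is meant by the part that bears spot is not purple, and is the smaller of those in its own colour. Leave any yellow look-alike of the cap alone.

How it is judged:
On the way, in this order (a step that is already met when the one before it is completed fails the run):
1. the loose cap lies in the tray, let go (x of cap_center in the frame of tray between -0.078 and 0.078 m and y of cap_center in the frame of tray between -0.068 and 0.068 m and z of cap_center in the frame of tray below 0.03 m and contact force between the fingers and cap below 0.05 N and linear speed of cap below 0.02 m/s), for 0.2 s.
2. the gauge is held by the fingers, out of its holder (height (world z) of gauge_tip above 0.065 m and contact force between the fingers and gauge above 1 N and contact force between gauge and holder below 0.05 N), for 0.2 s.
At the end, for the whole second after the job is handed in: The cap lies let go and at rest in the tray. The gripper holds the gauge, at rest, its tip end within 9 mm of the spot (inside the ring), its axis within about 7 degrees (0.12 rad) of square to the lid, its tip pushed in between 2.5 and 9.5 mm (about 1 to 3.5 N) and nothing else carrying it (all of step 1 and distance between gauge_tip and spot below 0.009 m and angle between the z axis of gauge_grip and the z axis of spot, either way round below 0.12 rad and height (world z) of gauge_grip above 0.15 m and value of joint plunger between 0.0025 and 0.0095 m and contact force between the fingers and gauge above 1 N and contact force between gauge and holder below 0.05 N and linear speed of gauge below 0.02 m/s and contact force between gauge and jar between 0.5 and 6 N); the arm keeps its last pose, push and grip.
It fails at once if the gauge is pressed hard on the jar (over 15 N) (contact force between gauge and jar above 15 N).
It fails at once if a bystander is pushed more than 30 mm (distance of any of bottle_a, bottle_b, upright_jar, swab_tub, black_pot, stray_cap from where it was at the start of the episode above 0.03 m).
It also fails if it takes over 58 s, if anything falls off the work surface, if the arm or the gripper's body presses on something with over 40 N, if the wrist force passes 120 N, or if a joint passes its speed limit or range.

## Working session

There is one attempt and no reset: what is moved stays moved. The work goes in short steps, Python scripts to look and compute and a shell command to move; the robot and the scene stay as the last step left them, time stands still between calls to the robot, and variables do not carry over. Pictures are saved under pics/ and viewed, at most 10 in all, crops included, and the job is handed in when it is done.

```bash
ls; mkdir -p pics; cat > h.py <<'E'
import numpy as np, cv2
from plant import monitor, eyes, arm, models
from scipy.spatial.transform import Rotation as R
def cloud(c):
    z=c["range_z"].astype(float); v,u=np.mgrid[:480,:640]
    p=np.stack([(u-c["cx"])/c["fx"]*z,-(v-c["cy"])/c["fy"]*z,-z],-1)
    T=np.linalg.inv(c["extrinsics"]); P=p@T[:3,:3].T+T[:3,3]; P[z<=0]=np.nan
    return P
def save(c,n): cv2.imwrite("pics/"+n,c["img"][...,::-1])
def tool():
    o=monitor.get_obs(); q=o["tool_rot"]; return np.array(o["ee_pos"]),R.from_quat([q[1],q[2],q[3],q[0]]),o
E
python3 - <<'E'
from h import *
for n in ["scene","side"]:
    c=eyes.camera(n); save(c,n+"0.png"); P=cloud(c); print(n,{k:(v if np.isscalar(v) else np.round(v,3).tolist()) for k,v in c.items() if k not in("img","range_z")})
    for q in ["cap","jar","tray","gauge","holder","stray_cap","upright_jar","swab_tub","black_pot","bottle_a"]:
        for d in models.cut_out(q,n):
            m=d["mask"]; p=P[m]; print(q,round(d["score"],2),np.round(d["position"]),m.sum(),np.round(np.nanmedian(p,0),3),np.round(np.nanpercentile(p,[3,97],axis=0),3).tolist(), np.median(c["img"][m],0))
print(tool())
E
```

```text
pics
scene {'fx': 443.32651063534365, 'fy': 443.32651063534365, 'cx': 321.934980944081, 'cy': 235.84808883724298, 'extrinsics': [[-0.115, 0.993, 0.002, 0.052], [-0.735, -0.086, 0.673, 0.343], [0.668, 0.076, 0.74, -1.218], [0.0, 0.0, 0.0, 1.0]]}
cap 0.93 [408. 276.] 528 [0.565 0.171 0.028] [[0.54, 0.152, 0.005], [0.578, 0.191, 0.031]] [244. 221.   0.]
cap 0.72 [462. 325.] 3105 [0.693 0.246 0.079] [[0.645, 0.213, 0.008], [0.715, 0.284, 0.084]] [218. 203. 166.]
cap 0.64 [225. 386.] 2728 [ 0.835 -0.088  0.099] [[0.809, -0.117, 0.012], [0.852, -0.068, 0.152]] [155. 134. 110.]
cap 0.57 [344. 225.] 585 [0.56  0.046 0.129] [[0.53, 0.025, 0.109], [0.57, 0.066, 0.137]] [207. 185. 141.]
jar 0.65 [433. 141.] 3580 [0.299 0.211 0.127] [[0.206, 0.158, 0.067], [0.323, 0.274, 0.164]] [169. 140.  91.]
jar 0.59 [338. 250.] 2350 [0.594 0.042 0.095] [[0.536, 0.002, 0.052], [0.612, 0.085, 0.117]] [182. 155.  75.]
jar 0.34 [423. 374.] 2460 [0.777 0.184 0.069] [[0.736, 0.156, 0.012], [0.795, 0.217, 0.082]] [40. 38. 35.]
tray 0.97 [188. 233.] 4784 [ 0.499 -0.268  0.006] [[0.416, -0.342, 0.003], [0.585, -0.19
[... 3973 characters left out ...]
-01]])), {'time_s': 1.1, 'joint_pos': array([ 1.19598849e+00,  3.41969440e-01,  1.52410355e+00,  1.06362933e-05,
        1.27537893e+00, -1.45991027e-01]), 'joint_vel': array([ 0.00100224,  0.00117512,  0.00035918,  0.00130485, -0.00141117,
        0.00033675]), 'tau': array([ 2.46898617e-05, -4.31133986e+01, -2.44486356e+01,  7.17920414e-02,
        4.81190707e-02,  2.75646079e-05]), 'ee_pos': array([0.11905534, 0.51132182, 0.40475514]), 'tool_rot': array([1.32006797e-05, 1.14160518e-01, 9.93462315e-01, 6.93042496e-05]), 'force': array([-0.67749771, -1.00077397, -0.08734647]), 'ft_torque': array([-0.00241993, -0.01468789,  0.03309841]), 'grasp_force': 0.0, 'finger_gap': 0.0918930162909527})
```

View pics/scene0.png

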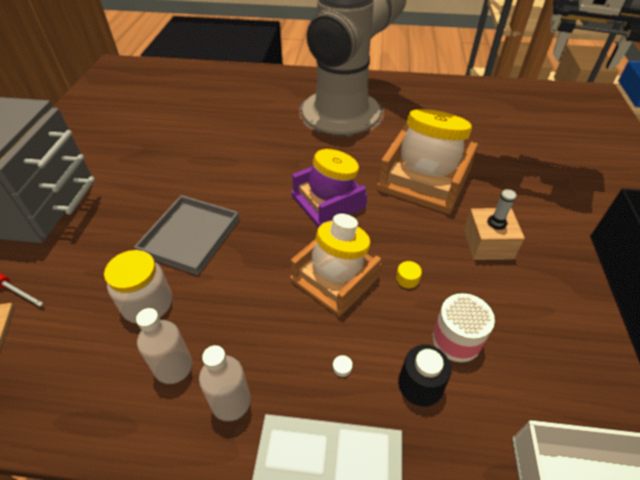

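View pics/side0.png

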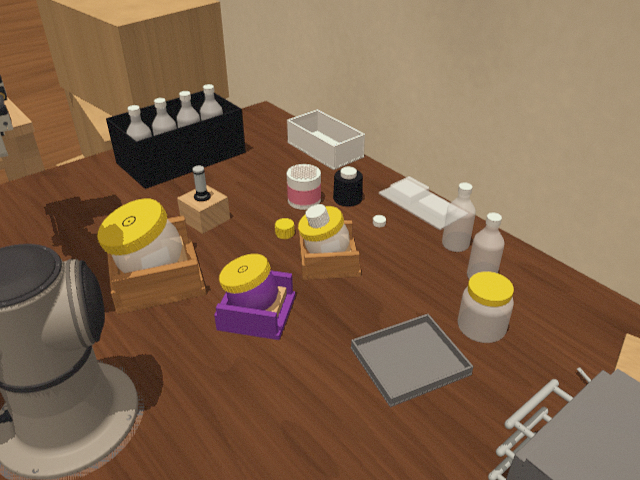

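The target is the small wood-cradled jar with the white cap (scene ~345,228; side ~318,217). The purple jar, the large wooden jar and the yellow cap (409,275) are decoys. The gauge is at scene (505,210) and the tray at (188,233).

```bash
python3 - <<'E'
from h import *
A=[];C=[];G=[];Tm=[]
for n in ["scene","side"]:
    c=eyes.camera(n); P=cloud(c); I=c["img"].astype(float); 
    near=np.hypot(P[...,0]-.56,P[...,1]-.045)<.06
    sat=(I.max(-1)-I.min(-1))/I.max(-1)
    yel=near&(sat>.75)&(I[...,0]>120)&(P[...,2]>.075); 
    wh=near&(sat<.4)&(I[...,0]>120)&(P[...,2]>.105)
    for nm,m in(("lid",yel),("capw",wh)):
        p=P[m]
        # ransac plane
        rng=np.random.default_rng(0);best=0
        for _ in range(500):
            a=p[rng.choice(len(p),3,False)];nn=np.cross(a[1]-a[0],a[2]-a[0]);nn/=np.linalg.norm(nn)+1e-12
            if abs(nn[2])<.8: continue
            s=abs((p-a[0])@nn)<.0015
            if s.sum()>best:best=s.sum();S=s
        q=p[S];cen=q.mean(0);nn=np.linalg.svd(q-cen)[2][2];nn*=np.sign(nn[2])
        h=cv2.minEnclosingCircle((q[:,:2]).astype(np.float32))
        print(n,nm,len(p),best,"cen",cen.round(4),"n",nn.round(3),"tilt",np.degrees(np.arccos(nn[2])).round(1),"az",np.degrees(np.arctan2(nn[1],nn[0])).round(1),"circ",np.round(h[0],4),round(h[1],4), "mean z at circ",round(cen[2]-(nn[0]*(h[0][0]-cen[0])+nn[1]*(h[0][1]-cen[1]))/nn[2],4))
    for q in("gauge","holder","tray"):
        p=P[models.cut_out(q,n)[0]["mask"]]
        if q=="gauge":
            for lo,hi in((.06,.075),(.08,.095),(.095,.11),(.11,.125),(.131,.15)):
                s=p[(p[:,2]>lo)&(p[:,2]<hi)]; print(n,q,lo,np.nanmedian(s,0).round(4),len(s),np.ptp(s,0).round(3))
        else:
            t=p[(p[:,2]>(.057 if q=="holder" else .017))&(p[:,2]<.065)]
            print(n,q,[np.round(x,4) for x in cv2.minAreaRect(t[:,:2].astype(np.float32)*1000)])
E
```

```text
scene lid 1118 720 cen [0.5682 0.0499 0.1088] n [-0.253  0.175  0.951] tilt 17.9 az 145.4 circ [0.5566 0.0487] 0.0453 mean z at circ 0.1059
scene capw 543 242 cen [0.5465 0.0494 0.1325] n [-0.26   0.176  0.95 ] tilt 18.3 az 145.9 circ [0.5457 0.049 ] 0.021 mean z at circ 0.1324
scene gauge 0.06 [0.4586 0.3286 0.067 ] 179 [0.063 0.052 0.015]
scene gauge 0.08 [0.4578 0.3303 0.0875] 90 [0.018 0.023 0.014]
scene gauge 0.095 [0.458 0.33  0.103] 86 [0.017 0.024 0.015]
scene gauge 0.11 [0.4578 0.3295 0.1176] 91 [0.017 0.022 0.015]
scene gauge 0.131 [0.4521 0.3317 0.1357] 113 [0.024 0.022 0.007]
scene holder [array([448.5301, 334.773 ]), array([83.0154, 82.6921]), np.float64(7.3541)]
scene tray [array([ 498.4647, -266.6854]), array([142.4622, 162.4907]), np.float64(74.5448)]
side lid 767 394 cen [0.5499 0.0378 0.1048] n [-0.245  0.181  0.952] tilt 17.7 az 143.6 circ [0.554  0.0466] 0.0465 mean z at circ 0.1041
side capw 406 163 cen [0.544  0.0478 0.1308] n [-0.267  0.164  0.95 ] tilt 18.2 az 148.5 circ [0.5434 0.0485] 0.0217 mean z at circ 0.1306
side gauge 0.06 [0.4432 0.3252 0.0664] 100 [0.034 0.034 0.014]
side gauge 0.08 [0.4438 0.3262 0.087 ] 60 [0.019 0.019 0.015]
side gauge 0.095 [0.4431 0.3261 0.103 ] 62 [0.024 0.022 0.015]
side gauge 0.11 [0.4434 0.3262 0.1172] 62 [0.024 0.02  0.013]
side gauge 0.131 [0.4466 0.3328 0.1348] 66 [0.025 0.032 0.007]<stdin>:6: RuntimeWarning: invalid value encountered in divide
Traceback (most recent call last):
IndexError: list index out of range
```

```bash
cat >> h.py <<'E'
n=np.array([-.257,.174,.951]); n/=np.linalg.norm(n)
CT=np.array([.5445,.0488,.1316]); S=np.array([.5535,.046,.1035])
def tilt(): # rotation with z=-n, y closest to present y
    z=-n; y=tool()[1].as_matrix()[:,1]; y=y-z*(y@z); y/=np.linalg.norm(y)
    return R.from_matrix(np.stack([np.cross(y,z),y,z],1))
def upright(yaw): # tool down, tool y at yaw deg from world x
    a=np.radians(yaw); y=np.array([np.cos(a),np.sin(a),0]); z=np.array([0,0,-1.])
    return R.from_matrix(np.stack([np.cross(y,z),y,z],1))
def goal(p,Rt=None):
    P,Q,o=tool(); Rt=Rt or Q
    print("t",round(o["time_s"],2),"pos",P.round(4),"shift(now axes)",(Q.inv().apply(p-P)*1000).round(1),"shift(goal axes)",(Rt.inv().apply(p-P)*1000).round(1),"turn",np.degrees((Q.inv()*Rt).as_rotvec()).round(2),"gap",o["finger_gap"],"grip",o["grasp_force"],"F",np.round(o["force"],2))
E
python3 -c "
from h import *
goal(CT+n*(.184-.028+.06),tilt())"
```

```text
t 1.45 pos [0.1191 0.5113 0.4047] shift(now axes) [-456.7 -330.    67.8] shift(goal axes) [-417.1 -305.9  233.4] turn [  6.34 -16.93   0.94] gap 0.09147813340700797 grip 0.0 F [ 0.36  0.04 -0.35]
```

```bash
python3 -m crank '[[[-30,-22,0],[0,0,0],-1],[[-48,-35,0],[0,0,0],-1],[[-48,-35,0],[0,0,0],-1],[[-48,-35,0],[0,0,0],-1],[[-48,-35,0],[0,0,0],-1],[[-48,-35,0],[0,0,0],-1],[[-48,-35,0],[0,0,0],-1],[[-48,-35,0],[0,0,0],-1],[[-48,-35,0],[0,0,0],-1],[[-40,-25,0],[0,0,0],-1]]' && python3 -m crank '[[[0,0,20],[2.1,-5.6,0.3],-1],[[0,0,20],[2.1,-5.6,0.3],-1],[[0,0,15],[2.1,-5.6,0.3],-1],[[0,0,0],[0,0,0],-1],[[0,0,0],[0,0,0],-1]]'
python3 -c "
from h import *
goal(CT+n*(.184-.028+.06),tilt())
c=eyes.camera('wrist');save(c,'w1.png');P=cloud(c)
for d in models.cut_out('cap','wrist'): print(d['score'],d['position'],np.nanmedian(P[d['mask']],0))
"
```

```text
time_s: 2.7
ee_pos: [0.4883, 0.0878, 0.4048]
tool_rot: [0.0, 0.115, 0.993, 0.0]
force: [1.1, 1.1, 0.3]
finger_gap: 0.0922
grasp_force: 0.0
time_s: 3.32
ee_pos: [0.4916, 0.0871, 0.3508]
tool_rot: [0.138, 0.121, 0.98, -0.071]
force: [0.1, -1.0, 0.5]
finger_gap: 0.0919
grasp_force: 0.0
t 3.33 pos [0.4916 0.0871 0.3508] shift(now axes) [ 6.2  0.1 12.7] shift(goal axes) [ 6.3  0.1 12.7] turn [ 0.09 -0.18  0.  ] gap 0.09189449348760666 grip 0.0 F [ 0.1  -0.98  0.52]
0.97 [478.6, 164.0] [0.55109297 0.17113506 0.02777982]
0.66 [324.2, 247.9] [0.54185255 0.05048913 0.12997566]
```

View pics/w1.png

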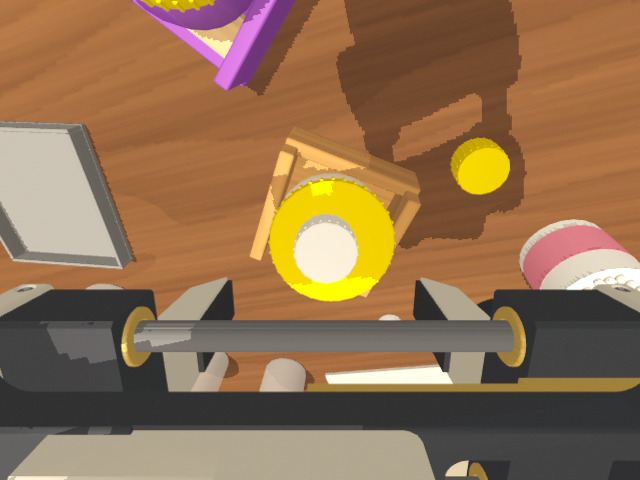

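The wrist view shows the cap centred between the fingers at (325,248), which agrees with the fixed cameras to within 3 mm. I'll descend and grip it.

```bash
python3 -m crank '[[[5,0,20],[0,0,0],-1],[[0,0,25],[0,0,0],-1],[[0,0,20],[0,0,0],-1],[[0,0,7],[0,0,0],-1],[[0,0,0],[0,0,0],0],[[0,0,0],[0,0,0],1],[[0,0,0],[0,0,0],1],[[0,0,0],[0,0,0],1],[[0,0,0],[0,0,0],1]]' && python3 -c "
from h import *
goal(CT+n*(.184-.028))"
```

```text
time_s: 4.55
ee_pos: [0.5051, 0.0757, 0.2804]
tool_rot: [0.139, 0.12, 0.98, -0.071]
force: [0.1, -0.2, 0.3]
finger_gap: 0.0461
grasp_force: 0.0
t 4.55 pos [0.5051 0.0757 0.2804] shift(now axes) [0.8 0.1 0.3] shift(goal axes) [0.8 0.1 0.3] turn [0. 0. 0.] gap 0.046103571173271456 grip 0.0 F [ 0.1  -0.22  0.28]
```

```bash
python3 -m crank '[[[0,0,0],[0,0,0],1],[[0,0,0],[0,0,0],1],[[0,0,0],[0,0,0],1],[[0,0,0],[0,0,0],1],[[0,0,-15],[0,0,0],1],[[0,0,-30],[0,0,0],1],[[0,0,-30],[0,0,0],1],[[0,0,0],[-2.1,5.9,-0.3],1],[[0,0,0],[-2.1,5.9,-0.3],1],[[0,0,0],[-2.1,5.6,-0.3],1]]' && python3 -c "
from h import *
goal(np.array([.4985,-.2667,.22]),upright(76.8))"
```

```text
time_s: 5.8
ee_pos: [0.4857, 0.0888, 0.3526]
tool_rot: [-0.006, 0.114, 0.993, 0.002]
force: [0.9, -0.4, -0.1]
finger_gap: 0.0416
grasp_force: 30.0
t 5.8 pos [0.4857 0.0888 0.3526] shift(now axes) [ -94.7 -343.7  130.7] shift(goal axes) [ -93.7 -343.2  132.6] turn [ 0.13 -0.72  0.1 ] gap 0.04163213424774431 grip 29.9987907637842 F [ 0.88 -0.45 -0.1 ]
```

```bash
python3 -m crank '[[[-6,-23,0],[0,-0.7,0],1],[[-12,-45,0],[0,0,0],1],[[-12,-46,0],[0,0,0],1],[[-12,-46,15],[0,0,0],1],[[-12,-46,25],[0,0,0],1],[[-12,-46,25],[0,0,0],1],[[-12,-46,25],[0,0,0],1],[[-12,-40,25],[0,0,0],1],[[-4,-5,15],[0,0,0],1],[[0,0,0],[0,0,0],1]]' && python3 -c "
from h import *
goal(np.array([.4985,-.2667,.190]),upright(76.8))"
```

```text
time_s: 7.05
ee_pos: [0.4994, -0.2664, 0.2209]
tool_rot: [-0.0, 0.115, 0.993, 0.001]
force: [0.3, 1.0, -0.1]
finger_gap: 0.0412
grasp_force: 30.0
t 7.05 pos [ 0.4994 -0.2664  0.2209] shift(now axes) [ 0.8 -0.5 30.9] shift(goal axes) [ 0.8 -0.5 30.9] turn [ 0.09 -0.02  0.02] gap 0.04124557668263329 grip 29.998847802635282 F [ 0.34  1.02 -0.06]
```

```bash
python3 -m crank '[[[0,0,18],[0,0,0],1],[[0,0,12],[0,0,0],1],[[0,0,0],[0,0,0],1],[[0,0,0],[0,0,0],-0.3],[[0,0,0],[0,0,0],-0.3],[[0,0,0],[0,0,0],-0.3],[[0,0,0],[0,0,0],-0.3]]' && python3 -m crank '[[[0,0,-20],[0,0,0],-0.3],[[0,0,-40],[0,0,0],-0.3],[[0,0,-50],[0,0,0],-1],[[0,0,-50],[0,0,0],-1],[[0,0,-20],[0,0,0],-1],[[0,0,0],[0,0,0],-1]]'; python3 -c "
from h import *
for k in('scene','side'):
  c=eyes.camera(k);P=cloud(c);save(c,k+'2.png')
  for d in models.cut_out('cap',k)[:3]: print(k,d['score'],d['position'],np.nanmedian(P[d['mask']],0))
goal(np.array([.4485,.334,.37]))"
```

```text
time_s: 7.92
ee_pos: [0.4997, -0.2669, 0.1917]
tool_rot: [0.001, 0.115, 0.993, -0.0]
force: [0.5, -0.3, -0.2]
finger_gap: 0.0594
grasp_force: 0.0
time_s: 8.68
ee_pos: [0.4995, -0.2669, 0.3732]
tool_rot: [0.003, 0.115, 0.993, -0.001]
force: [-0.8, -0.3, -0.9]
finger_gap: 0.0911
grasp_force: 0.0
scene 0.77 [407.1, 276.1] [0.56584381 0.17052237 0.02816472]
scene 0.69 [187.3, 231.1] [ 0.50720698 -0.26244497  0.03164912]
side 0.72 [408.5, 356.1] [ 0.49159337 -0.27054284  0.03014494]
side 0.57 [282.9, 228.6] [0.55092844 0.16493361 0.02484999]
t 8.88 pos [ 0.4992 -0.2667  0.3699] shift(now axes) [186.1 573.4   0.9] shift(goal axes) [186.1 573.4   0.9] turn [0. 0. 0.] gap 0.09172917924763552 grip 0.0 F [-1.04 -0.44 -0.23]
```

View pics/scene2.png

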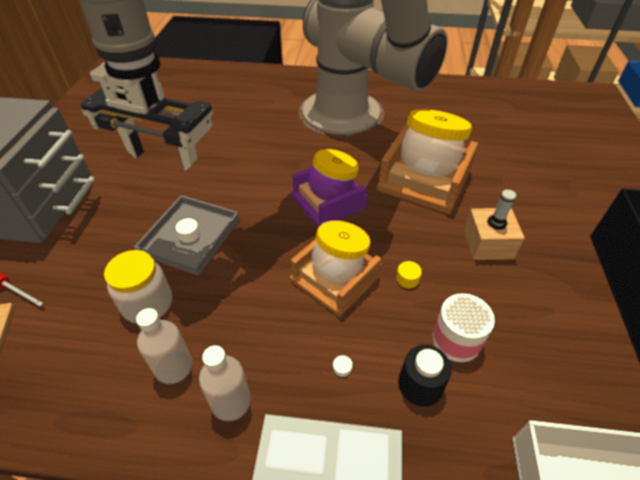

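View pics/side2.png

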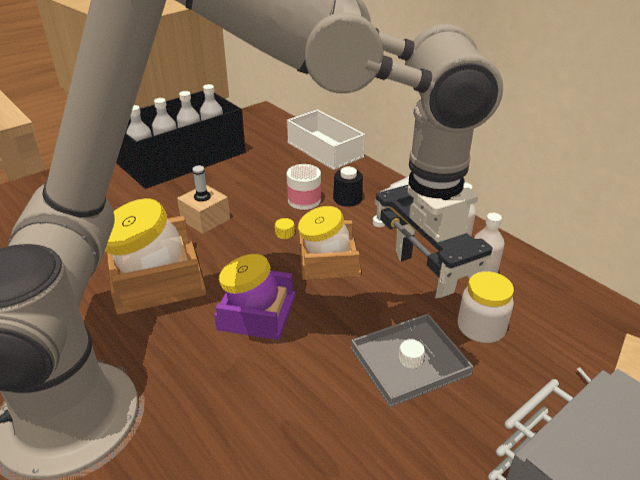

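The cap is upright in the tray (scene 187,231), and the ring now shows at scene (345,236). I'll move towards the gauge, stopping short, and measure the ring.

```bash
python3 - <<'E'
from h import *
for k in("scene","side"):
    c=eyes.camera(k); P=cloud(c); I=c["img"].astype(float)
    near=np.linalg.norm(P-S,axis=-1)<.06
    sat=(I.max(-1)-I.min(-1))/(I.max(-1)+1e-9)
    y=near&(sat>.7)&(I[...,0]>110)
    p=P[near&(abs((P-S)@n)<.008)]
    for _ in range(3):
        cen=p.mean(0); nn=np.linalg.svd(p-cen)[2][2]; nn*=np.sign(nn[2]); p=p[abs((p-cen)@nn)<.0015]
    h=cv2.minEnclosingCircle(((p-S)@np.linalg.svd(np.eye(3)-np.outer(nn,nn))[0][:,:2]*1000).astype(np.float32))
    B=np.linalg.svd(np.eye(3)-np.outer(nn,nn))[0][:,:2]; L=S+B@(np.array(h[0])/1000); L=L+nn*((cen-L)@nn)
    ctr=near&(np.linalg.norm(P-L,axis=-1)<.017); g=I[...,0]; med=np.median(g[ctr]); w=np.where(ctr,np.clip(med*.93-g,0,None),0)
    print(k,len(p),"n",nn.round(3),"lid",L.round(4),h[1],"ring",(np.nansum(P*w[...,None],axis=(0,1))/w.sum()).round(4),(w>0).sum())
E
python3 -m crank '[[[10,28,0],[0,0,0],-1],[[17,55,0],[0,0,0],-1],[[17,55,0],[0,0,0],-1],[[18,55,0],[0,0,0],-1],[[18,55,0],[0,0,0],-1],[[18,55,0],[0,0,0],-1],[[18,55,0],[0,0,0],-1],[[18,55,0],[0,0,0],-1],[[18,55,0],[0,0,0],-1],[[12,40,0],[0,0,0],-1]]' && python3 -m crank '[[[0,10,0],[0,0,0],-1],[[0,0,0],[0,0,0],-1]]'; python3 -c "
from h import *
c=eyes.camera('wrist');save(c,'w3.png');P=cloud(c)
for q in('gauge','holder'):
  for d in models.cut_out(q,'wrist'):
    p=P[d['mask']];t=p[p[:,2]>(.13 if q=='gauge' else .057)]; print(q,d['score'],d['position'],len(t),np.nanmedian(t,0),np.ptp(t,0),(t.max(0)+t.min(0))/2)
goal(np.array([.4485,.334,.32]))"
```

```text
scene 882 n [-0.237  0.174  0.956] lid [0.5572 0.0483 0.1058] 46.699310302734375 ring [0.5565 0.0486 0.1063] 35
side 608 n [-0.263  0.159  0.951] lid [0.5539 0.0476 0.1037] 46.87706756591797 ring [0.5551 0.0504 0.1046] 45
time_s: 10.22
ee_pos: [0.4546, 0.2675, 0.3707]
tool_rot: [0.0, 0.114, 0.994, -0.0]
force: [1.4, -1.1, -0.6]
finger_gap: 0.0914
grasp_force: 0.0
time_s: 10.48
ee_pos: [0.4577, 0.2749, 0.3707]
tool_rot: [0.0, 0.114, 0.993, -0.0]
force: [-0.4, 0.3, -0.4]
finger_gap: 0.0919
grasp_force: 0.0
gauge 0.93 [398.9, 214.5] 1062 [0.44731679 0.33461014 0.13512089] [0.02357095 0.02342261 0.00760879] [0.44785221 0.33468739 0.13386947]
holder 0.87 [376.8, 187.8] 6159 [0.43689921 0.32824162 0.06024215] [0.08914571 0.08972396 0.07343626] [0.4482208  0.33525374 0.09385566]
t 10.62 pos [0.4579 0.2737 0.3712] shift(now axes) [23.  56.6 51.2] shift(goal axes) [23.  56.6 51.2] turn [0. 0. 0.] gap 0.09182086187158818 grip 0.0 F [-0.36  0.   -0.29]
```

View pics/w3.png

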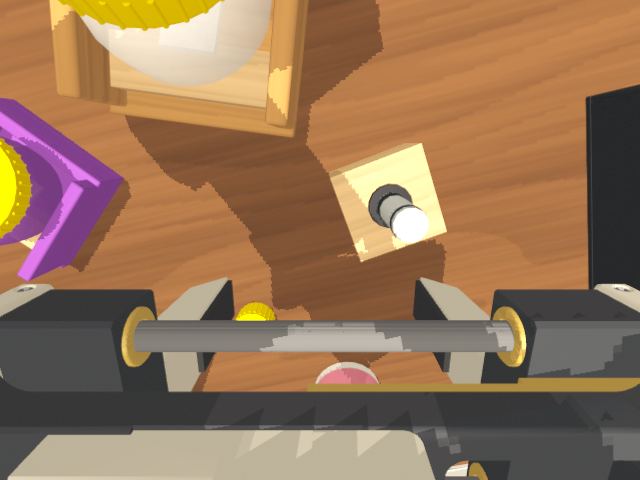

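The gauge top is at wrist (410,222). Its axis, (0.448, 0.335), agrees with the holder's centre. I'll move over it and then descend.

```bash
python3 -m crank '[[[12,28,0],[0,0,0],-1],[[12,29,0],[0,0,0],-1],[[0,0,20],[0,0,0],-1],[[0,0,0],[0,0,0],-1]]'; python3 -c "
from h import *
goal(np.array([.4478,.3347,.259]),upright(76.9))"
```

```text
time_s: 11.12
ee_pos: [0.4472, 0.3348, 0.3502]
tool_rot: [-0.0, 0.115, 0.993, -0.001]
force: [-0.8, 0.3, 0.4]
finger_gap: 0.0918
grasp_force: 0.0
t 11.12 pos [0.4472 0.3348 0.3502] shift(now axes) [-0.7  0.2 91.2] shift(goal axes) [-0.6  0.  91.2] turn [-0.12 -0.03 -0.12] gap 0.09178153336546004 grip 0.0 F [-0.8   0.28  0.39]
```

```bash
python3 -m crank '[[[-0.5,0,30],[0,0,0],-1],[[0,0,35],[0,0,0],-1],[[0,0,20],[0,0,0],-1],[[0,0,6],[0,0,0],-1],[[0,0,0],[0,0,0],1],[[0,0,0],[0,0,0],1],[[0,0,0],[0,0,0],1],[[0,0,0],[0,0,0],1],[[0,0,0],[0,0,0],1],[[0,0,0],[0,0,0],1]]' && python3 -m crank '[[[0,0,0],[0,0,0],1],[[0,0,0],[0,0,0],1],[[0,0,0],[0,0,0],1],[[0,0,0],[0,0,0],1],[[0,0,0],[0,0,0],1]]'; python3 -c "
from h import *
goal(np.array([.4478,.3347,.259]),upright(76.9))"
```

```text
time_s: 12.38
ee_pos: [0.4478, 0.3358, 0.2604]
tool_rot: [0.001, 0.114, 0.993, 0.0]
force: [0.5, -0.3, -0.4]
finger_gap: 0.0362
grasp_force: 0.0
time_s: 13.0
ee_pos: [0.4478, 0.3357, 0.2603]
tool_rot: [0.001, 0.115, 0.993, -0.0]
force: [-0.9, -0.8, -0.8]
finger_gap: 0.0236
grasp_force: 30.0
t 13.0 pos [0.4478 0.3357 0.2603] shift(now axes) [-0.2 -1.   1.3] shift(goal axes) [-0.2 -1.   1.3] turn [ 0.01  0.1  -0.05] gap 0.023589347687770445 grip 29.993740618228912 F [-0.88 -0.8  -0.82]
```

```bash
sed -i 's/^CT=.*/CT=np.array([.5445,.0488,.1316]); S=np.array([.5555,.0487,.1043])/' h.py; python3 -m crank '[[[0,0,-15],[0,0,0],1],[[0,0,-35],[0,0,0],1],[[0,0,-45],[0,0,0],1],[[0,0,-45],[0,0,0],1],[[0,0,-15],[0,0,0],1],[[0,0,0],[0,0,0],1],[[0,0,0],[0,0,0],1]]'; python3 -c "
from h import *
goal(S+n*(.2505+.05),tilt())"
```

```text
time_s: 13.88
ee_pos: [0.4473, 0.3356, 0.4135]
tool_rot: [-0.001, 0.115, 0.993, -0.001]
force: [0.4, -0.5, -1.9]
finger_gap: 0.0235
grasp_force: 30.0
t 13.88 pos [0.4473 0.3356 0.4135] shift(now axes) [ -83.6 -221.4   23.9] shift(goal axes) [ -73.  -214.9   71.1] turn [  6.21 -16.98   0.93] gap 0.023478815799906898 grip 29.993019998073578 F [ 0.4  -0.54 -1.89]
```

```bash
python3 -m crank '[[[-9,-21,0],[0,0,0],1],[[-15,-40,0],[0,0,0],1],[[-15,-40,0],[0,0,0],1],[[-15,-40,0],[0,0,0],1],[[-15,-40,0],[0,0,0],1],[[-14,-40,0],[0,0,0],1],[[0,0,0],[2.1,-5.7,0.3],1],[[0,0,0],[2.1,-5.7,0.3],1],[[0,0,0],[2.0,-5.6,0.3],1],[[0,0,0],[0,0,0],1]]'; python3 - <<'E'
from h import *
goal(S+n*(.2505+.02),tilt())
P0,Q,o=tool()
for k in("scene","side"):
    c=eyes.camera(k); P=cloud(c); save(c,k+"4.png"); E=c["extrinsics"]
    def px(x):
        q=E[:3,:3]@x+E[:3,3]; return np.round([c["cx"]+c["fx"]*q[0]/-q[2],c["cy"]-c["fy"]*q[1]/-q[2]],1)
    print(k,"pred tip",px(P0+Q.apply([0,0,.2502])),"pred spot",px(S),"grip",px(P0+Q.apply([0,0,.16])))
    for d in models.cut_out("gauge",k)[:2]:
        m=d["mask"]; p=P[m]; p=p[np.isfinite(p[:,0])]; p=p[np.linalg.norm(p-(P0+Q.apply([0,0,.19])),axis=1)<.09]
        if len(p)<20: continue
        t=Q.inv().apply(p-P0); print(k,d["score"],d["position"],len(t))
        for a,b in((.178,.19),(.198,.212),(.212,.23),(.232,.252)):
            s=t[(t[:,2]>a)&(t[:,2]<b)]
            if len(s)>3: print(a,len(s),((s.max(0)+s.min(0))/2).round(4),np.ptp(s,0).round(4),np.median(s,0).round(4))
    f=cv2.resize(c["img"][130:290,220:433] if k=="scene" else c["img"][110:270,220:433],(800,600),interpolation=cv2.INTER_CUBIC); cv2.imwrite("pics/%s4c.png"%k,f[...,::-1])
E
```

```text
time_s: 15.12
ee_pos: [0.4775, 0.1019, 0.4139]
tool_rot: [0.139, 0.12, 0.98, -0.071]
force: [-1.4, 0.1, -1.7]
finger_gap: 0.0237
grasp_force: 30.0
t 15.12 pos [0.4775 0.1019 0.4139] shift(now axes) [ 5.9  1.7 53.1] shift(goal axes) [ 6.   1.8 53.1] turn [ 0.11 -0.05  0.  ] gap 0.023719334008415645 grip 29.9933061003685 F [-1.39  0.1  -1.74]
scene pred tip [351.8 200.1] pred spot [343.2 235.5] grip [366.1 149.1]
scene 0.57 [361.4, 160.5] 1112
0.178 111 [-0.0085 -0.0008  0.1841] [0.0136 0.0241 0.0117] [-0.0108  0.0008  0.1837]
0.198 92 [-0.0098  0.0006  0.2049] [0.0187 0.0336 0.0138] [-0.011   0.0005  0.2064]
0.212 145 [-0.0082 -0.0005  0.2208] [0.0122 0.0228 0.0176] [-0.0108  0.0011  0.22  ]
0.232 37 [-0.0029 -0.0011  0.2404] [0.0069 0.0076 0.0135] [-0.0038 -0.0005  0.2404]
side pred tip [310.8 190.1] pred spot [319.7 220.3] grip [295.4 151.2]
side 0.82 [303.4, 175.4] 364
0.178 58 [-0.0002 -0.008   0.184 ] [0.0229 0.016  0.0118] [ 0.003  -0.0094  0.1854]
0.198 56 [ 0.0008 -0.0101  0.2051] [0.0265 0.0166 0.0135] [ 0.0019 -0.0105  0.207 ]
0.212 98 [-0.0007 -0.005   0.2211] [0.0244 0.0175 0.0176] [ 0.0018 -0.009   0.2209]
0.232 23 [-0.0005 -0.0023  0.2405] [0.0072 0.0074 0.0126] [-0.0004 -0.0033  0.2404]
```

View pics/scene4c.png

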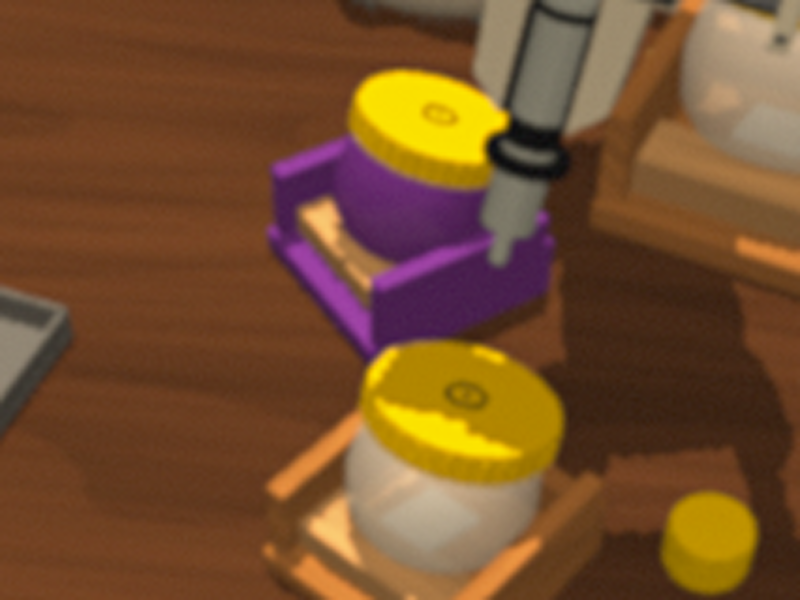

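View pics/side4c.png

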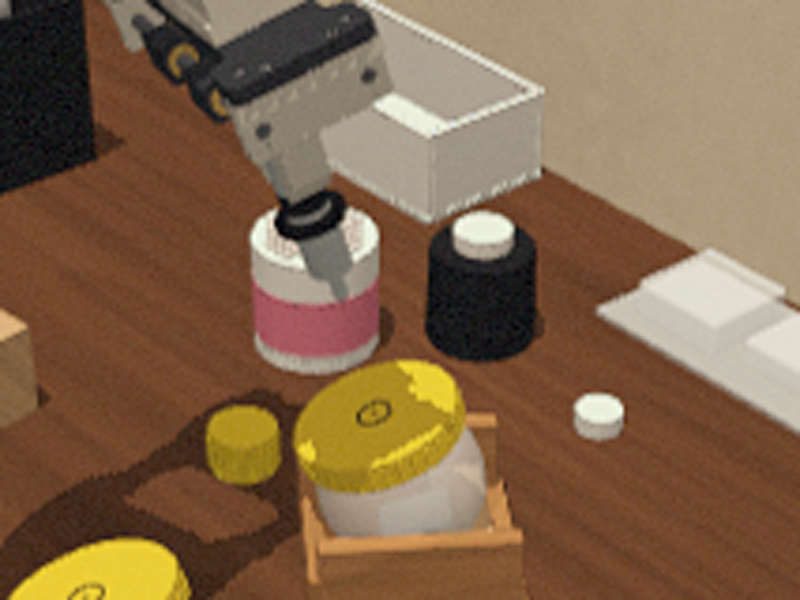

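The ring sits at scene (344,235.5) and side (319.6,219.7), within 1 px of my predicted spot. The tip also matches its prediction, so I'll approach.

```bash
python3 -m crank '[[[3,1,15],[0,0,0],1],[[3,0.7,22],[0,0,0],1],[[0,0,15],[0,0,0],1],[[0,0,8],[0,0,0],1],[[0,0,4],[0,0,0],1],[[0,0,0],[0,0,0],1],[[0,0,0],[0,0,0],1]]'; python3 - <<'E'
from h import *
fs=[]
for i in range(8): eyes.camera("scene"); fs.append(n@tool()[2]["force"])
print("Fn",np.mean(fs),np.std(fs)); goal(S+n*(.2503-.006),tilt())
E
```

```text
time_s: 16.2
ee_pos: [0.4897, 0.0937, 0.3533]
tool_rot: [0.142, 0.121, 0.98, -0.07]
force: [-0.4, 1.0, -1.6]
finger_gap: 0.0237
grasp_force: 30.0
Fn -1.560701592519035 0.5448494616299103
t 16.6 pos [0.4896 0.0936 0.3528] shift(now axes) [ 1.3  0.1 16.7] shift(goal axes) [ 1.3  0.2 16.7] turn [ 0.15  0.18 -0.  ] gap 0.02333362271589058 grip 29.993204176425934 F [ 0.93 -0.11 -0.76]
```

```bash
python3 -m crank '[[[1,0,6],[0,0,0],1],[[0,0,4],[0,0,0],1],[[0,0,2],[0,0,0],1],[[0,0,2],[0,0,0],1],[[0,0,1.5],[0,0,0],1],[[0,0,1],[0,0,0],1],[[0,0,0],[0,0,0],1],[[0,0,0],[0,0,0],1]]'; python3 - <<'E'
from h import *
fs=[]
for i in range(15): c=eyes.camera("side" if i%2 else "scene"); fs.append(n@tool()[2]["force"])
print("Fn",np.mean(fs),np.std(fs)); goal(S+n*(.2503-.006),tilt())
P0,Q,o=tool()
for k in("scene","side"):
    c=eyes.camera(k); P=cloud(c); E=c["extrinsics"]
    q=E[:3,:3]@S+E[:3,3]; u,v=int(c["cx"]+c["fx"]*q[0]/-q[2]),int(c["cy"]-c["fy"]*q[1]/-q[2])
    # lowest edge of the rod vs lid plane
    p=P[np.linalg.norm(P-S,axis=-1)<.05]; h=(p-S)@n; lat=np.linalg.norm((p-S)-np.outer(h,n),axis=1)
    print(k,"lid h",np.median(h[abs(h)<.006]).round(4),"rod low",np.sort(h[(lat<.016)&(h>.007)&(lat>.006)])[:12].round(4))
    f=cv2.resize(c["img"][v-45:v+30,u-50:u+50],(400,300),interpolation=cv2.INTER_CUBIC); 
    out=f if k=="scene" else np.hstack([out,f])
cv2.imwrite("pics/press.png",out[...,::-1])
E
```

```text
time_s: 17.6
ee_pos: [0.4929, 0.091, 0.3368]
tool_rot: [0.141, 0.121, 0.98, -0.07]
force: [-2.5, 0.4, -0.4]
finger_gap: 0.0237
grasp_force: 30.0
Fn 0.681475937004288 0.5170101675996742
t 18.35 pos [0.493  0.091  0.3368] shift(now axes) [0.4 0.1 0.1] shift(goal axes) [0.4 0.1 0.1] turn [ 0.15  0.18 -0.  ] gap 0.023675825049941125 grip 29.993006587028503 F [-1.76 -0.54 -0.01]
scene lid h 0.0011 rod low [0.0118 0.0147 0.0151 0.0151 0.0152 0.0157 0.0159 0.0161 0.0165 0.0166
 0.0166 0.0166]
side lid h -0.0 rod low [0.0072 0.0072 0.0132 0.0132 0.0137 0.0139 0.0143 0.0149 0.0152 0.0155
 0.0155 0.0157]
```

View pics/press.png

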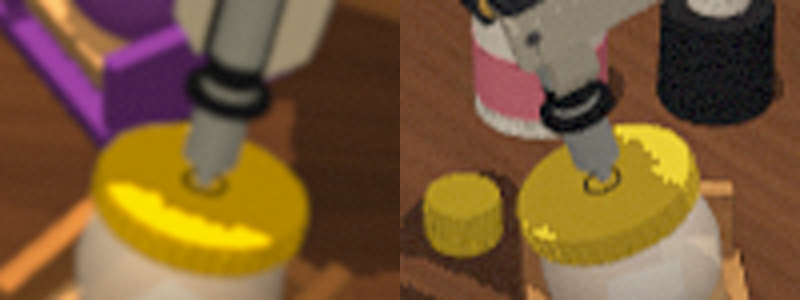

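The tip is inside the ring in both views. The force along the lid normal rose by 2.2 N and the rod end is about 14 mm above the lid, so the tip is pushed in about 6 mm. I'll hand the job in.

```bash
python3 -c "
from h import *
print(arm.close_job())"
```

```text
the job is handed in; nothing more can be done
None
```

I handed the job in at about 18 s: the cap is in the tray, and the gauge is held inside the ring, square to the lid, with its tip pushed in about 6 mm (about 2.2 N); no verdict was reported.

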